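# Grease the gate pivot and hold the gun on its nipple

### The job

Stand the steel gate-pivot pin in the bore of the bearing block, fully home on its collar, and let go of it. Then take the push-type grease gun out of its stand, press its coupler squarely onto the block's tilted grease nipple until it snaps on, and keep pushing so that the gun closes on its spring by well over half its stroke. Finish while holding the gun there, pushed in and in line with the nipple; the pin stays home, and everything else on the table stays where it lies.

Things in the scene. Friction and masses are not known exactly. Their poses are not given: they have to be found in the camera images.
- pivot_block: Gate pivot bearing, fixed: grey cast flange 110 x 85 mm and round boss 54 mm across, screwed to a plywood plank 170 x 110 mm on a rubber mat 180 x 120 mm. Origin: at table height below the bore's centre; z up. Plank top z = 21 mm, flange top 31, boss top 75. The blind bore (21.5 mm across, 44 deep) runs down from the boss top. The nipple stands on a stub on the -x side.
- bore_mouth (a point): Centre of the bore's mouth, in the plane of the boss top (75 mm above the table); axes those of the block.
- nipple: Brass grease nipple fixed on the block, leaning 30 degrees from vertical to the block's -x side, away from the boss. Origin: tip of its ball head, at x -44.5, y 0, z 68.5 mm in the block. z: outward along its axis; the gun's axis must lie along it. Ball 10 mm across, neck 6 mm; its 15 mm hexagon begins 18.5 mm below the tip. The ball is greasy, slippery.
- pin: Loose steel pivot pin, 95 mm tall, about 0.2 kg, standing on the table. Origin: centre of its foot; z up its axis. From the foot: journal 20 mm across to z = 42 mm (foot tapered over 4 mm), thrust collar 32 mm across z = 42 to 48, upper spindle 16 mm across z = 48 to 95 (grip here). Home: collar on the boss top, so the foot is 42 mm below the bore mouth.
- stand: Grey tool stand, fixed: base 140 x 90 mm, four posts, top plate with its upper face 110 mm above the table and a 35 mm round hole in which the gun hangs. Origin: on the table straight below that hole; the stand runs from x = -45 to +95 mm. Two black screwdriver handles (26 mm across, up to 195 mm above the table) stand in it at x = 70, y = -22 and +22 mm.
- gun: Loose push-type grease gun, round, 174 mm long, about 0.34 kg, hanging coupler down in the stand. Origin: on its axis at the underside of its finger flange (42 mm across, z = 0 to 5 mm). z: along the axis, away from the coupler. Grip 28 mm across z = 5 to 62 (grip here), end cap 32 mm z = 62 to 74, front barrel 30 mm z = -48 to 0. Coupler mouth at z = -100 when the nozzle is free.
- nozzle (a joint): The sprung nozzle carries the coupler at the gun's front end. Value: how far it is pushed into the gun's barrel, 0 free, 0.012 m fully in. The spring needs 10 N to start moving and 14.8 N fully in; pushing the gun towards the nipple closes it, after the coupler has snapped on.
- coupler_mouth (a point): Centre of the coupler's open end (moves with the nozzle). Coupler 24 mm across, 30 mm long; its mouth is a funnel 20 mm across narrowing to a 13 mm bore. Two small sprung jaws in the bore snap in behind the nipple's ball at about 5 N of push.
- coupler_seat (a point): Floor of the coupler's bore, on its axis, 17 mm above the mouth (moves with the nozzle). When the coupler has snapped on, the ball's tip touches this point (the nipple origin); the jaws meet the ball when it is still 9 mm away and snap in about half way.
- level: Chrome torpedo level 230 x 22 x 45 mm, loose, on its long edge. Origin: centre of its underside. Leave alone.
- runner0: White plastic drawer runner 300 x 45 x 13 mm, loose, flat. Origin: centre of its underside. Leave alone.
- runner1: The other white drawer runner, the same. Leave alone.
- hex_key: Steel hex key 97 x 31 x 6 mm, loose, flat. Leave alone.
- jar: Closed glass jar 68 mm across, 90 mm tall, loose. Origin: centre of its underside. Leave alone.
- tape: Black tape measure 62 x 34 x 60 mm, loose, upright. Origin: centre of its underside. Leave alone.
There are look-alikes about, which are no part of the job. What is shaped like the pin but brown is not meant. Several things look just like the pivot_block: the one meant starts farthest to the robot's left.

How it is judged:
On the way, in this order (a step that is already met when the one before it is completed fails the run):
1. the pin stands home in the bore, upright, let go, before the gun is on the nipple (z of pin in the frame of bore_mouth below -0.039 m and horizontal distance between pin and bore_mouth below 0.004 m and angle between pin's own z axis and vertical below 0.08 rad and contact force between the fingers and pin below 0.1 N), for 0.3 s.
2. the coupler has snapped squarely onto the nipple and the gun is held pushed in on its spring (z of coupler_seat in the frame of nipple below 0.003 m and distance between coupler_seat and nipple below 0.004 m and angle between the z axis of gun and the z axis of nipple, either way round below 0.15 rad and value of joint nozzle above 0.006 m and contact force between the fingers and gun above 2 N), for 0.5 s.
At the end, for the whole second after the job is handed in: Pin upright (0.08 rad) and untouched in the bore, collar within 3 mm of the boss; coupler snapped on (seat within 4 mm of the ball tip), gun within 0.15 rad of the nipple axis, nozzle in by over 6 of 12 mm, 6 N or more on the nipple, gun gripped and still, clear of stand and pin (z of pin in the frame of bore_mouth below -0.039 m and horizontal distance between pin and bore_mouth below 0.004 m and angle between pin's own z axis and vertical below 0.08 rad and contact force between each of the arm, gun and pin below 0.1 N and distance between coupler_seat and nipple below 0.004 m and angle between the z axis of gun and the z axis of nipple, either way round below 0.15 rad and value of joint nozzle above 0.006 m and contact force between gun and pivot_block above 6 N and contact force between the fingers and gun above 2 N and contact force between gun and stand below 0.1 N and linear speed of gun below 0.03 m/s); the arm keeps its last pose, push and grip.
It fails at once if the level, a drawer runner, the hex key, the jar or the tape measure is moved by more than 20 mm (distance of any of level, runner0, runner1, hex_key, jar, tape from where it was at the start of the episode above 0.02 m).
It also fails if it takes over 64 s, if anything falls off the work surface, if the arm or the gripper's body presses on something with over 40 N, if the wrist force passes 120 N, or if a joint passes its speed limit or range.

### The arm

A 6-joint arm with a two-finger parallel gripper is mounted at the origin on the work surface. World frame = base frame: x ahead of the robot, y to its left, z up, the work surface at z = 0. Lengths are in m, angles in rad, forces in N, time in s.
With the tool pointing down it reaches from about 0.2 to 0.875 m from the base axis. Payload 3.4 kg.
Tool frame: the origin (TCP) lies midway between the tips of the shut fingers; the grasp point (between the pads) lies pinch_z behind it (pinch_z is the distance from the TCP to the grasp point, in m); z points along the fingers, y is the line along which they close (so a half turn about z gives the same grasp; the last joint's range is limited). The gripper opens to 94 mm and grips with 3 to 60 N. Pads are 16 mm wide; open, the fingers measure 119 mm over their backs; the gripper's body (75 mm by 177 mm) begins 78 mm behind the grasp point.
Start: joints at [1.216, 0.276, 1.505, -0, 1.361, -0.121], TCP at [0.133, 0.559, 0.205] pointing down, gripper open.
Joint ranges: [-2.89, 2.89], [-0.75, 2.08], [0.22, 2.7], [-1.18, 4.32], [0.11, 2.71], [-2.7, 2.7]. Speed limits (rad/s): [2.57, 2.57, 3.14, 3.14, 3.14, 3.14].

### API

Orientations are given as a rotation vector (axis times angle).
In Python, from cell import observe, read_camera, hand_in, pinch_z gives the robot as it stands.
- The arm moves only by the tool step_arm, never from a script. Its argument "moves" is a list of rows, each a list of 3 entries, a list of its own where there are three numbers: the shift along the world's x, y, z in normalised numbers (1 is 1000 mm), then the turn about the world's z in normalised numbers (1 is 360 degrees), then the finger opening in m, from 0 to 0.094. A call has 1 to 12 rows; each row is the pose to reach, as a shift and turn from the pose commanded when the call began; what a row does not reach only later rows make up. A row lasts 1/10 s, in which the tool goes at most 50 mm and 8.59 degrees, less where a joint would pass 70% of its speed; a pose out of reach is approached as far as the arm can. A shift or turn number past 1, either way, is cut back to 1. A call with a gripper value outside its range is refused whole. The fingers move at their own pace and stop on an object; the grip force is fixed at half the most. Time passes only in rows, so rows that repeat a pose let the fingers close. It gives the time, the measured TCP pose, the force, the opening and the grip force at its end, in the units of the state.
- observe(): the state, without advancing time (a new reading comes with each control period).
- read_camera(name): name is "side" or "top" or "wrist"; returns a dict with "image" (384x512x3 uint8, blue, green, red), "fx", "fy", "cx", "cy" (pixels), "rvec" (rotation vector, rad) and "tvec" (3), from world to camera coordinates, as OpenCV has them; the wrist camera has in their place "mount" (4x4, takes a point from camera to tool coordinates, whose origin is the TCP and whose axes are the flange's). Camera axes: x right, y down, z forward; pixel columns grow to the right and rows downward; lengths in m; the calibration is good to about 2 mm. A picture is of the moment at which its call begins: read the wrist's pose just before it. There is no depth.
- hand_in(): hands the job in; it is judged then, once.
The state is a dict: "time_s": time; "qpos": joint angles; "qvel": joint speeds; "joint_torque": joint torques, N m; "ee_pos": TCP position; "tool_rot": TCP orientation; "force": force on the tool from outside, world axes, zero at the start; "ft_torque": the same for the moment, N m; "opening": finger opening in m; "gripper_force": force on a finger pad.
Only numpy, scipy, OpenCV 4.12 (cv2) and the standard library are available. Lean on these libraries where they do the work, as an engineer would, in place of code of your own. Each camera call takes 0.05 s, during which the arm holds its last target. There are 200 camera calls.

## Working session

There is one attempt and no reset: what is moved stays moved. The work goes in short steps, Python scripts to look and compute and a tool call to move; the robot and the scene stay as the last step left them, time stands still between calls to the robot, and variables do not carry over. Pictures are saved under pics/ and viewed, at most 10 in all, crops included, and the job is handed in when it is done.

Besides the shell and the picture viewer there is one more tool, called after "Call:" as a command line: name --argument value ..., lists and objects as JSON in quotes. step_arm: Moves the arm, as the interface text tells. Its arguments: {"type":"object","properties":{"moves":{"type":"array"}},"required":["moves"]}

```bash
ls; mkdir -p pics
cat > h.py <<'E'
import numpy as np, cv2, pickle
from cell import observe, read_camera, hand_in, pinch_z
R=lambda v: cv2.Rodrigues(np.array(v,float))[0]
def snap(name):
    s=observe(); c=read_camera(name)
    if name=="wrist":
        T=np.eye(4);T[:3,:3]=R(s["tool_rot"]);T[:3,3]=s["ee_pos"]
        E=np.linalg.inv(T@np.array(c["mount"]))
    else:
        E=np.eye(4);E[:3,:3]=R(c["rvec"]);E[:3,3]=np.ravel(c["tvec"])
    c["E"]=E; c["K"]=np.array([[c["fx"],0,c["cx"]],[0,c["fy"],c["cy"]],[0,0,1]])
    return c
def proj(c,P):
    P=np.atleast_2d(P).astype(float); q=(c["E"][:3,:3]@P.T).T+c["E"][:3,3]; u=(c["K"]@q.T).T
    return u[:,:2]/u[:,2:]
def ray(c,uv):
    Ri=c["E"][:3,:3].T; o=-Ri@c["E"][:3,3]; d=Ri@np.linalg.inv(c["K"])@np.array([*uv,1.]); return o,d/np.linalg.norm(d)
def onz(c,uv,z):
    o,d=ray(c,uv); return o+d*(z-o[2])/d[2]
def tri(obs):
    A=np.zeros((3,3));b=np.zeros(3)
    for c,uv in obs:
        o,d=ray(c,uv);M=np.eye(3)-np.outer(d,d);A+=M;b+=M@o
    return np.linalg.solve(A,b)
def save(c,f,crop=None,k=1):
    im=c["image"]
    if crop: x0,y0,x1,y1=crop; im=im[y0:y1,x0:x1]
    cv2.imwrite(f,cv2.resize(im,None,fx=k,fy=k,interpolation=cv2.INTER_CUBIC))
E
python3 - <<'E'
from h import *
cs={n:snap(n) for n in("top","side","wrist")}
pickle.dump(cs,open("c0.pkl","wb"))
for n,c in cs.items():
    print(n,c["fx"],"pos",-c["E"][:3,:3].T@c["E"][:3,3])
im=np.zeros((0,0))
save(cs["top"],"pics/top0.png",None,1.5);save(cs["side"],"pics/side0.png",None,1.5)
print(pinch_z,observe())
E
```

```text
pics
top 398.8024255463858 pos [0.40606209 0.0203166  1.25522406]
side 412.68162194902334 pos [0.40939129 0.74365082 0.84578508]
wrist 306.4742604808885 pos [0.06810789 0.57519231 0.38310239]
0.0188 {'time_s': 0.15, 'qpos': array([ 1.21602164e+00,  2.76421714e-01,  1.50580926e+00,  6.33435613e-06,
        1.36069824e+00, -1.20972788e-01]), 'qvel': array([-0.00037818, -0.00091284, -0.00332452, -0.00073423,  0.00020851,
        0.00048787]), 'joint_torque': array([ 2.22549202e-04, -4.04920864e+01, -2.37430912e+01,  7.00957538e-02,
        3.14318086e-02, -8.99582983e-05]), 'ee_pos': array([0.13305758, 0.55896802, 0.2048326 ]), 'tool_rot': array([-3.66383821e-01, -3.11983118e+00,  2.03784725e-03]), 'force': array([-0.80876595, -1.040491  , -0.0153592 ]), 'ft_torque': array([-0.04623652,  0.0061569 , -0.04305893]), 'gripper_force': 0.0, 'opening': 0.09372523226634126}
```

View pics/top0.png

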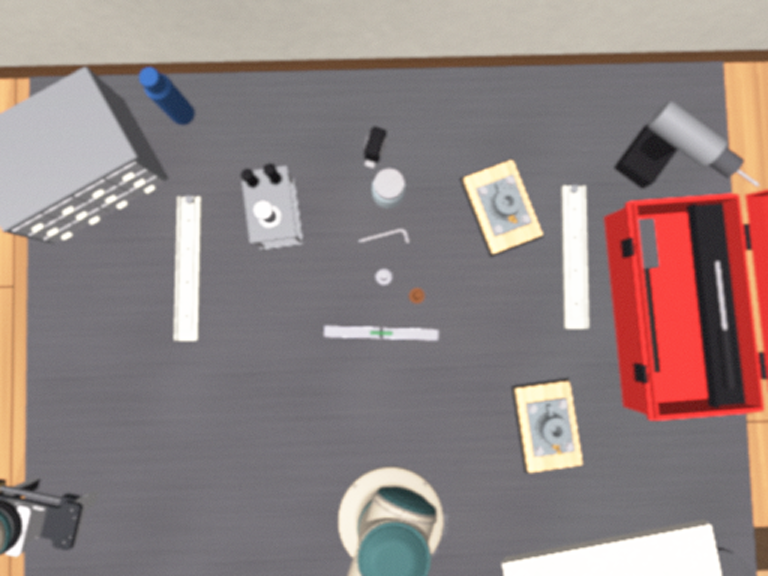

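View pics/side0.png

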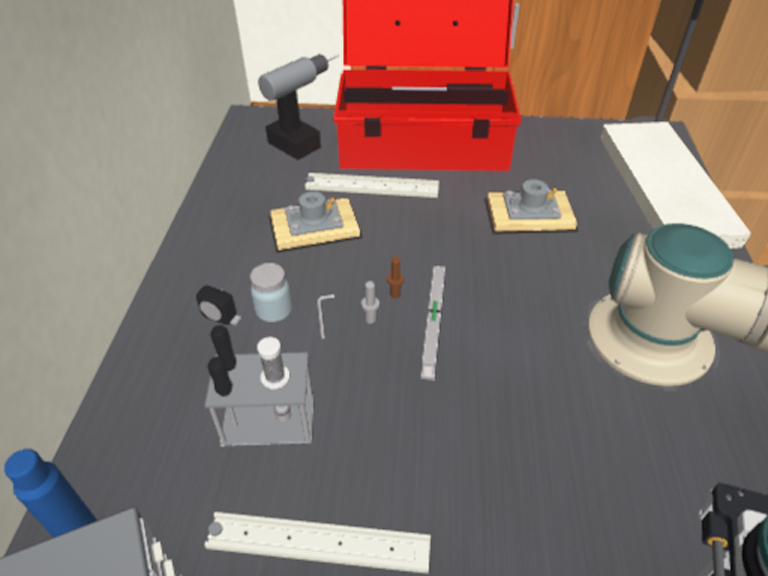

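Run:
```python
from h import *
cs=pickle.load(open("c0.pkl","rb"))
def t(n,x0,y0,w,h,k): return cv2.resize(cs[n]["image"][y0:y0+h,x0:x0+w],(w*k,h*k),interpolation=cv2.INTER_CUBIC)
M=np.zeros((600,800,3),np.uint8)
M[0:300,0:250]=t("top",305,105,50,60,5)
M[0:300,250:500]=t("top",155,108,50,60,5)
M[0:300,500:800]=t("top",245,170,60,60,5)
M[300:600,0:300]=t("side",180,122,60,60,5)
M[300:600,300:550]=t("side",137,220,50,60,5) 
M[300:600,550:800]=t("side",230,165,50,60,5)
cv2.imwrite("pics/m1.png",M)
```

```text
(no output)
```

View pics/m1.png

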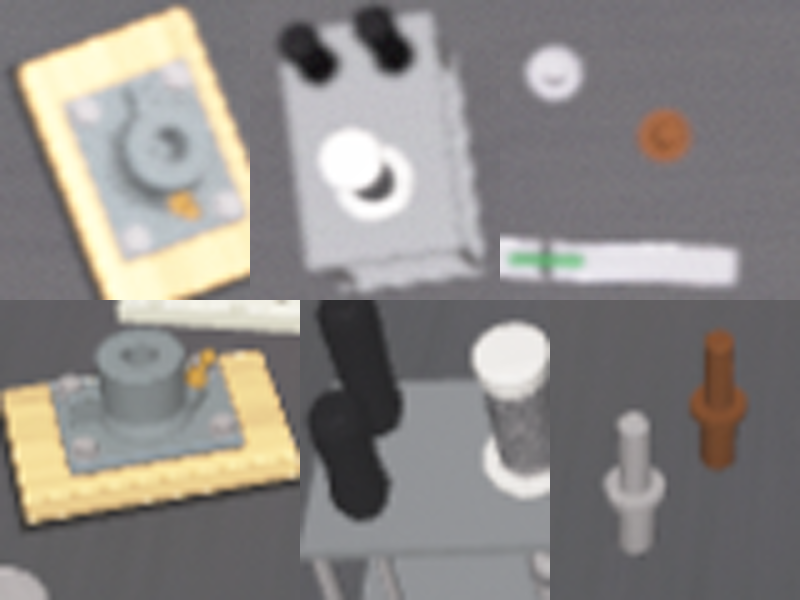

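Run:
```python
from h import *
cs=pickle.load(open("c0.pkl","rb"));T,S=cs["top"],cs["side"]
np.set_printoptions(precision=4,suppress=True)
print("bore",onz(T,(338.2,134),.075),onz(S,(207.6,132.6),.075),tri([(T,(338.2,134)),(S,(207.6,132.6))]))
print("pin top",onz(T,(255.6,184),.095),onz(S,(246,188.6),.095),tri([(T,(255.6,184)),(S,(246,188.6))]))
print("gun top",tri([(T,(174.6,139.2)),(S,(179,229.5))]),onz(T,(174.6,139.2),.184),onz(S,(179,229.5),.184),"flange",onz(T,(179.6,144.6),.115))
print("decoy",onz(T,(277.6,197),.095))
print("other blk",onz(T,(365.5,286),.075))
# plank corners (top view, montage px) top z=.021
for p in [(20,75),(185,10)]: print("plank",onz(T,(305+p[0]/5-.4,105+p[1]/5-.4),.021))
print("nip",onz(T,(341.4,145.6),.068))
for p in [(300,105),(388,48)]: pass
for p in [(298,35),(373,18)]: print("screwdr top",onz(T,(155+(p[0]-250)/5-.4,108+p[1]/5-.4),.195))
for n,(u,v) in dict(jar=(390/1.5,180/1.5),tape=(375/1.5,140/1.5),levL=(324/1.5,331/1.5),levR=(438/1.5,334/1.5),hex1=(360/1.5,241/1.5),hex2=(408/1.5,240/1.5),r0a=(188/1.5,340/1.5),r0b=(190/1.5,197/1.5),r1a=(576/1.5,186/1.5),r1b=(576/1.5,327/1.5)).items(): print(n,onz(T,(u,v),.09 if n=='jar' else .045 if n[0]=='l' else .01))
```

```text
bore [ 0.6377 -0.2506  0.075 ] [ 0.6391 -0.2514  0.075 ] [ 0.6382 -0.2504  0.0757]
pin top [0.4922 0.0012 0.095 ] [ 0.4965 -0.0004  0.095 ] [0.4942 0.0013 0.0967]
gun top [0.6122 0.2184 0.1856] [0.6127 0.2187 0.184 ] [0.6125 0.2171 0.184 ] flange [0.6099 0.2174 0.115 ]
decoy [ 0.4526 -0.0619  0.095 ]
other blk [ 0.1861 -0.3131  0.075 ]
plank [ 0.6962 -0.1717  0.021 ]
plank [ 0.7352 -0.2772  0.021 ]
nip [ 0.6036 -0.2605  0.068 ]
screwdr top [0.678  0.2437 0.195 ]
screwdr top [0.6864 0.2033 0.195 ]
jar [ 0.6822 -0.0169  0.09  ]
tape [0.7876 0.01   0.01  ]
levL [0.3878 0.123  0.045 ]
levR [ 0.3758 -0.1067  0.045 ]
hex1 [0.5732 0.0469 0.01  ]
hex2 [ 0.5729 -0.0537  0.01  ]
r0a [0.3761 0.407  0.01  ]
r0b [0.6749 0.4011 0.01  ]
r1a [ 0.679  -0.4124  0.01  ]
r1b [ 0.3819 -0.3985  0.01  ]
```

The top view shows two blocks: one at about (336,135) native and one at (366,286). The first lies farther to the robot's left (y −0.25 against −0.31), so it is the one meant. The grey pin is at (256,184) and its brown look-alike at (278,197). The gun's cap is at (175,139).

I'll look at the block with the wrist camera first.

The manual's scale: turns go in shares of 360 degrees. Converting my numbers, 33 degrees / 360 = 0.0917.

Call:
step_arm --moves '[[[0.467, -0.809, 0.03], 0.0917, 0.07], [[0.467, -0.809, 0.03], 0.0917, 0.07], [[0.467, -0.809, 0.03], 0.0917, 0.07], [[0.467, -0.809, 0.03], 0.0917, 0.07], [[0.467, -0.809, 0.03], 0.0917, 0.07], [[0.467, -0.809, 0.03], 0.0917, 0.07], [[0.467, -0.809, 0.03], 0.0917, 0.07], [[0.467, -0.809, 0.03], 0.0917, 0.07], [[0.467, -0.809, 0.03], 0.0917, 0.07], [[0.467, -0.809, 0.03], 0.0917, 0.07], [[0.467, -0.809, 0.03], 0.0917, 0.07], [[0.467, -0.809, 0.03], 0.0917, 0.07]]'

```text
time_s: 1.35
ee_pos: [0.4279, 0.0484, 0.2246]
tool_rot: [-0.534, 3.095, 0.001]
force: [0.7, 0.7, 1.6]
opening: 0.0699
gripper_force: 0.0
```

Call:
step_arm --moves '[[[0.172, -0.298, 0.01], 0, 0.07], [[0.172, -0.298, 0.01], 0, 0.07], [[0.172, -0.298, 0.01], 0, 0.07], [[0.172, -0.298, 0.01], 0, 0.07], [[0.172, -0.298, 0.01], 0, 0.07], [[0.172, -0.298, 0.01], 0, 0.07], [[0.172, -0.298, 0.01], 0, 0.07], [[0.172, -0.298, 0.01], 0, 0.07], [[0.172, -0.298, 0.01], 0, 0.07], [[0.172, -0.298, 0.01], 0, 0.07], [[0.172, -0.298, 0.01], 0, 0.07]]'

```text
time_s: 2.45
ee_pos: [0.5988, -0.2462, 0.2348]
tool_rot: [0.537, -3.095, -0.001]
force: [0.2, 0.4, 0.1]
opening: 0.0703
gripper_force: 0.0
```

Run:
```python
from h import *
np.set_printoptions(precision=4,suppress=True)
s=observe();print(s["time_s"],s["ee_pos"],s["qpos"])
c=snap("wrist");pickle.dump(c,open("w1.pkl","wb"));save(c,"pics/w1.png",None,1.5)
print(np.array(c["mount"]))
print(proj(c,[[.638,-.2505,.075],[.596,-.266,.0685],[.6,-.25,.2538]]))
```

```text
2.45 [ 0.5988 -0.2462  0.2348] [-0.4977  0.3737  1.2868  0.0003  1.4814 -2.4119]
[[ 0.0005 -0.972  -0.2349  0.0668]
 [ 1.      0.0006 -0.0002  0.0001]
 [ 0.0003 -0.2349  0.972  -0.1784]
 [ 0.      0.      0.      1.    ]]
[[242.3588 209.4141]
 [241.8006 170.0192]
 [250.2222 241.1981]]
```

View pics/w1.png

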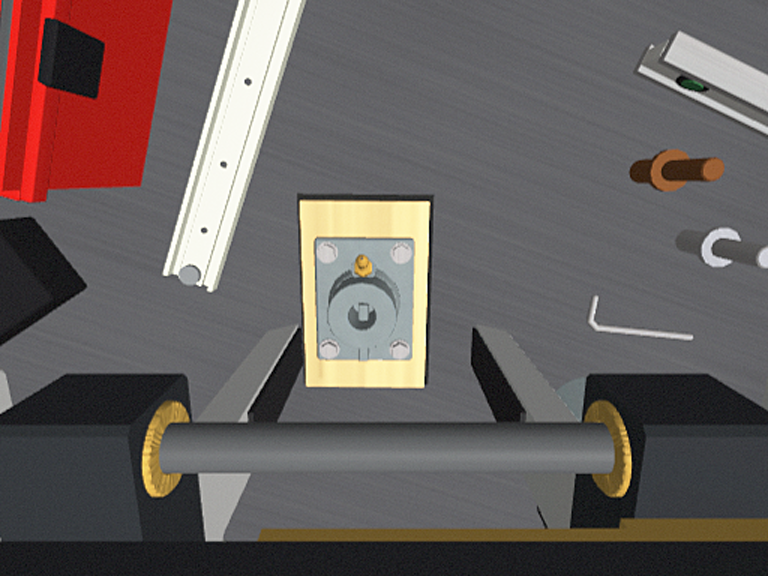

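Run:
```python
from h import *
c=pickle.load(open("w1.pkl","rb"));save(c,"pics/w1c.png",(190,125,300,265),4.25)
```

```text
(no output)
```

View pics/w1c.png

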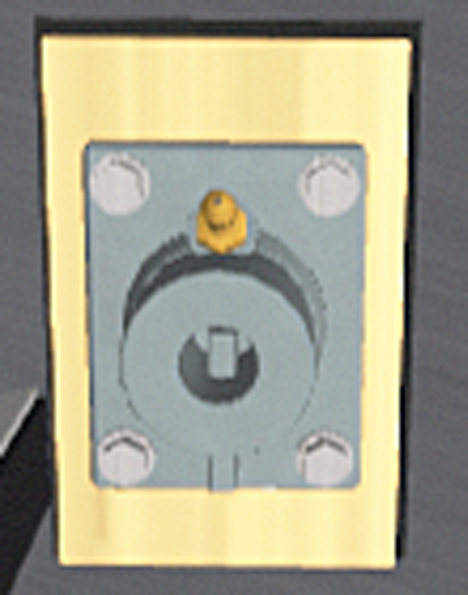

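Run:
```python
from h import *
np.set_printoptions(precision=4,suppress=True)
c=pickle.load(open("w1.pkl","rb"))
def n(p): return (190+(p[0]+.5)/4.25-.5,125+(p[1]+.5)/4.25-.5)
b=onz(c,n((219,363)),.075);print("bore",b,"nip",onz(c,n((217,203)),.067))
for z,ps in((.021,[(41,36),(411,38),(58,563),(395,567)]),(.031,[(86,142),(366,143),(92,488),(361,488)])):
    Q=np.array([onz(c,n(p),z) for p in ps]);print(Q.mean(0))
    X=(Q[:2].mean(0)-Q[2:].mean(0));Y=Q[0]+Q[2]-Q[1]-Q[3]
    print("len",np.linalg.norm(X),np.linalg.norm(Y)/2,"yaw x",np.degrees(np.arctan2(-X[1],-X[0])),"yaw y",np.degrees(np.arctan2(Y[1],Y[0])))
yaw=np.radians(20)
print("nip pred",b[:2]-.0445*np.array([np.cos(yaw),np.sin(yaw)]))
```

```text
bore [ 0.6392 -0.2516  0.075 ] nip [ 0.5993 -0.2663  0.067 ]
[ 0.6398 -0.2519  0.021 ]
len 0.16958068359633144 0.10980145051087298 yaw x 19.126862460475007 yaw y -70.81513758552195
[ 0.6392 -0.2516  0.031 ]
len 0.10856233436620663 0.08333612059251011 yaw x 19.14848229652165 yaw y -70.39474976262201
nip pred [ 0.5974 -0.2668]
```

Call:
step_arm --moves '[[[-0.14, 0.25, 0], 0, 0.05], [[-0.14, 0.25, 0], 0, 0.05], [[-0.14, 0.25, 0], 0, 0.05], [[-0.14, 0.25, 0], 0, 0.05], [[-0.14, 0.25, 0], 0, 0.05], [[-0.14, 0.25, 0], 0, 0.05], [[-0.14, 0.25, 0], 0, 0.05], [[-0.14, 0.25, 0], 0, 0.05], [[-0.14, 0.25, 0], 0, 0.05]]'

```text
time_s: 3.4
ee_pos: [0.46, 0.0018, 0.2348]
tool_rot: [-0.535, 3.095, -0.001]
force: [-0.1, 0.3, 0.5]
opening: 0.0499
gripper_force: 0.0
```

Run:
```python
from h import *
np.set_printoptions(precision=4,suppress=True)
s=observe();print(s["time_s"],s["ee_pos"],s["qpos"])
c=snap("wrist");pickle.dump(c,open("w2.pkl","wb"))
p=proj(c,[[.4935,.0008,.095],[.4935,.0008,.0],[.4935,.0008,.048]]);print(p)
g=c["image"].astype(int);hsv=cv2.cvtColor(c["image"],cv2.COLOR_BGR2HSV)
u,v=p[2].astype(int);x0,y0=u-60,v-60
save(c,"pics/w2.png",(x0,y0,u+60,v+60),5);print(x0,y0)
```

```text
3.4 [0.46   0.0018 0.2348] [-0.147   0.083   1.6787 -0.0005  1.3785 -2.06  ]
[[246.2544 210.9038]
 [248.7724 190.6395]
 [247.6539 199.6411]]
187 139
```

View pics/w2.png

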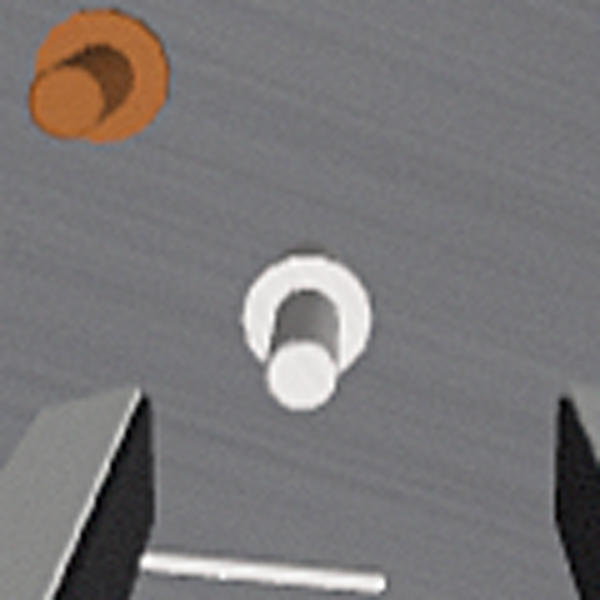

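Run:
```python
from h import *
np.set_printoptions(precision=4,suppress=True)
c=pickle.load(open("w2.pkl","rb"))
print(onz(c,(246.9,213.6),.095),onz(c,(248,202.2),.048))
c=pickle.load(open("c0.pkl","rb"))["side"]
print(onz(c,(230+(632-550.)/5-.4,165+(420-300)/5-.4),.095))
```

```text
[0.4962 0.0025 0.095 ] [0.4964 0.0023 0.048 ]
[ 0.4965 -0.0004  0.095 ]
```

Call:
step_arm --moves '[[[0.036, 0.002, -0.03], 0, 0.05], [[0.036, 0.002, -0.08], 0, 0.05], [[0.036, 0.002, -0.12], 0, 0.05], [[0.036, 0.002, -0.15], 0, 0.05], [[0.036, 0.002, -0.17], 0, 0.05], [[0.036, 0.002, -0.176], 0, 0.05], [[0.036, 0.002, -0.176], 0, 0.05], [[0.036, 0.002, -0.176], 0, 0.05]]'

```text
time_s: 4.25
ee_pos: [0.4967, 0.0037, 0.0592]
tool_rot: [-0.533, 3.094, -0.001]
force: [0.2, 0.7, -0.5]
opening: 0.0503
gripper_force: 0.0
```

Call:
step_arm --moves '[[[0, 0, 0], 0, 0.01], [[0, 0, 0], 0, 0.01], [[0, 0, 0], 0, 0.01], [[0, 0, 0], 0, 0.01], [[0, 0, 0], 0, 0.01], [[0, 0, 0.03], 0, 0.01], [[0, 0, 0.07], 0, 0.01], [[0, 0, 0.1], 0, 0.01], [[0, 0, 0.12], 0, 0.01], [[0, 0, 0.12], 0, 0.01]]'

```text
time_s: 5.25
ee_pos: [0.4972, 0.0042, 0.1809]
tool_rot: [-0.534, 3.09, -0.003]
force: [-0.4, -0.1, -2.6]
opening: 0.0147
gripper_force: 30.0
```

Run:
```python
from h import *
np.set_printoptions(precision=4,suppress=True)
s=observe();print(s["time_s"],s["ee_pos"],s["opening"],s["gripper_force"],s["qpos"])
c=snap("wrist");pickle.dump(c,open("w3.pkl","wb"))
t=c["E"]; e=np.array(s["ee_pos"])
p=proj(c,[e+[0,0,.0188+.017],e+[0,0,.0188-.030],e+[0,0,.0188-.078]]);print(p)
u,v=p[1].astype(int);print(u-60,v-60)
save(c,"pics/w3.png",(u-60,v-60,u+60,min(384,v+60)),5)
```

```text
5.25 [0.4972 0.0042 0.1809] 0.014654166933820054 29.998091161251068 [-0.1317  0.1716  1.7092  0.0001  1.255  -2.0449]
[[257.0919 254.9503]
 [257.3666 223.3175]
 [257.5422 203.0967]]
197 163
```

View pics/w3.png

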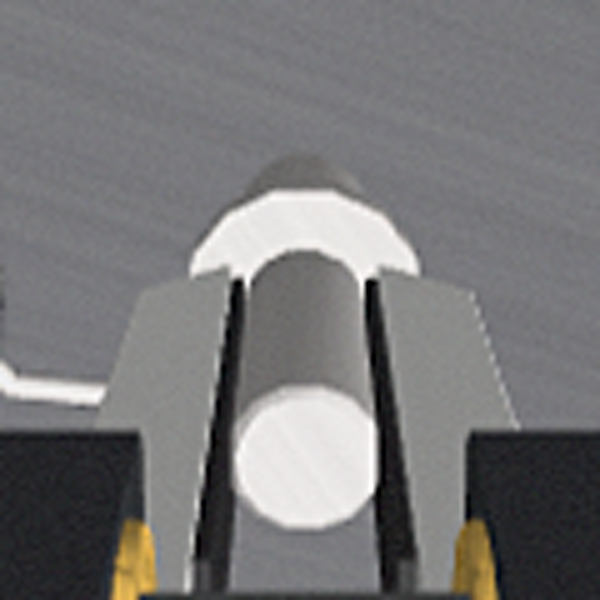

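Run:
```python
from h import *
from scipy.optimize import least_squares
np.set_printoptions(precision=4,suppress=True)
c=pickle.load(open("w3.pkl","rb")); e=np.array([.4972,.0042,.1809])
a=np.linspace(0,2*np.pi,721)
def n(p): return np.array([197+(p[0]+.5)/5-.5,163+(p[1]+.5)/5-.5])
print("top",onz(c,n((305,457)),e[2]+.0188+.017)-e)
def feats(x):
    dx,dy,dz,tx,ty=x
    ax=np.array([tx,ty,1.]);foot=e+[dx,dy,.0188-.078+dz]
    C=lambda h,r: proj(c,foot+ax*h+np.c_[r*np.cos(a),r*np.sin(a),0*a])
    q=C(.048,.016);t=C(.095,.008)
    return np.array([q[:,0].min(),q[:,0].max(),q[:,1].min(),t[:,0].min(),t[:,0].max(),t[:,1].min(),t[:,1].max()])
o=np.array([n((190,250))[0],n((418,250))[0],n((0,188))[1],n((234,0))[0],n((378,0))[0],n((0,386))[1],n((0,529))[1]])
r=least_squares(lambda x:np.r_[feats(x)-o,np.array(x[2:])*[200,10,10]],np.zeros(5));print(r.x,r.fun)
```

```text
top [-0.0005  0.0001  0.0358]
[ 0.0018  0.0002 -0.0071  0.0102  0.0114] [-0.8423  0.852   0.0517 -0.747   0.7385  0.3292 -0.3424 -1.4128  0.1024
  0.1137]
```

Call:
step_arm --moves '[[[0.142, -0.256, 0], 0, 0.01], [[0.142, -0.256, 0], 0, 0.01], [[0.142, -0.256, 0], 0, 0.01], [[0.142, -0.256, 0], 0, 0.01], [[0.142, -0.256, 0], 0, 0.01], [[0.142, -0.256, 0], 0, 0.01], [[0.142, -0.256, 0], 0, 0.01], [[0.142, -0.256, 0], 0, 0.01], [[0.142, -0.256, -0.02], 0, 0.01], [[0.142, -0.256, -0.036], 0, 0.01], [[0.142, -0.256, -0.036], 0, 0.01], [[0.142, -0.256, -0.036], 0, 0.01]]'

```text
time_s: 6.5
ee_pos: [0.6366, -0.2502, 0.1419]
tool_rot: [0.536, -3.094, -0.002]
force: [0.1, -0.5, -2.4]
opening: 0.0148
gripper_force: 30.0
```

Run:
```python
from h import *
np.set_printoptions(precision=4,suppress=True)
s=observe();print(s["time_s"],s["ee_pos"],s["tool_rot"],s["force"],s["qpos"])
W=snap("wrist");T=snap("top");S=snap("side");pickle.dump((W,T,S),open("w4.pkl","wb"))
e=np.array(s["ee_pos"])
P=[[.639,-.2515,.075],e+[0,0,-.059]]
M=np.zeros((500,800,3),np.uint8)
for i,(c,k,h) in enumerate(((W,5,50),(S,5,50))):
    q=proj(c,P);print(q);u,v=q.mean(0).astype(int);x0,y0=u-40,v-h;print(x0,y0)
    M[:,i*400:i*400+400]=cv2.resize(c["image"][y0:y0+100,x0:x0+80],(400,500),interpolation=cv2.INTER_CUBIC)
cv2.imwrite("pics/w4.png",M)
```

```text
6.5 [ 0.6366 -0.2502  0.1419] [ 0.5363 -3.0939 -0.0025] [ 0.1041 -0.4741 -2.4223] [-0.4763  0.4765  1.3479  0.0003  1.3194 -2.3904]
[[254.7447 203.1447]
 [257.2252 203.6158]]
215 153
[[207.6397 132.5797]
 [208.1277 130.7945]]
167 81
```

View pics/w4.png

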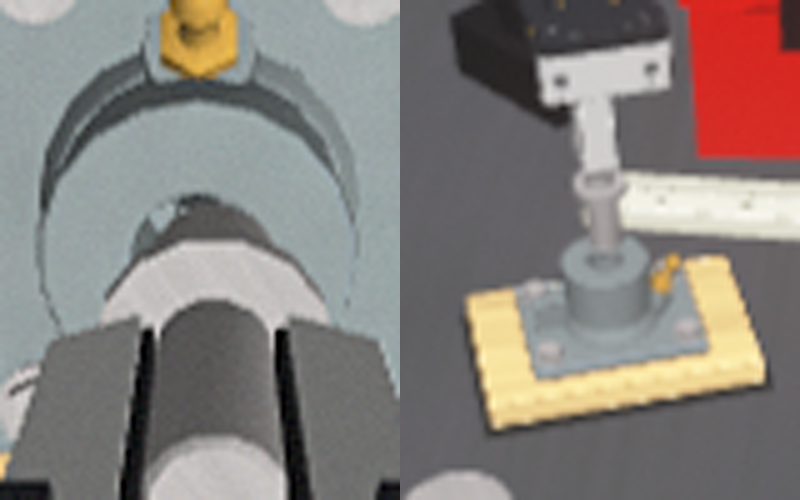

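Call:
step_arm --moves '[[[0.003, -0.0013, 0], 0, 0.01], [[0.003, -0.0013, 0], 0, 0.01], [[0.003, -0.0013, 0], 0, 0.01], [[0.003, -0.0013, -0.003], 0, 0.01], [[0.003, -0.0013, -0.003], 0, 0.01]]'

```text
time_s: 7.15
ee_pos: [0.6401, -0.2528, 0.1389]
tool_rot: [0.535, -3.095, -0.001]
force: [-0.8, 0.5, -1.5]
opening: 0.0148
gripper_force: 30.0
```

Call:
step_arm --moves '[[[-0.0006, 0.0012, -0.002], 0, 0.01], [[-0.0006, 0.0012, -0.004], 0, 0.01], [[-0.0006, 0.0012, -0.006], 0, 0.01], [[-0.0006, 0.0012, -0.008], 0, 0.01], [[-0.0006, 0.0012, -0.01], 0, 0.01], [[-0.0006, 0.0012, -0.01], 0, 0.01]]'

```text
time_s: 7.75
ee_pos: [0.6398, -0.2518, 0.1291]
tool_rot: [0.535, -3.096, -0.0]
force: [0.0, -0.1, -2.9]
opening: 0.0145
gripper_force: 30.0
```

Call:
step_arm --moves '[[[0, 0, -0.004], 0, 0.01], [[0, 0, -0.008], 0, 0.01], [[0, 0, -0.012], 0, 0.01], [[0, 0, -0.016], 0, 0.01], [[0, 0, -0.02], 0, 0.01], [[0, 0, -0.024], 0, 0.01], [[0, 0, -0.028], 0, 0.01], [[0, 0, -0.031], 0, 0.01], [[0, 0, -0.033], 0, 0.01], [[0, 0, -0.033], 0, 0.01]]'

```text
time_s: 8.75
ee_pos: [0.6399, -0.2518, 0.096]
tool_rot: [0.535, -3.096, -0.0]
force: [1.0, -0.7, -3.4]
opening: 0.0146
gripper_force: 30.0
```

Call:
step_arm --moves '[[[0, 0, -0.001], 0, 0.01], [[0, 0, -0.002], 0, 0.01], [[0, 0, -0.003], 0, 0.01], [[0, 0, -0.0035], 0, 0.01], [[0, 0, -0.004], 0, 0.01], [[0, 0, -0.004], 0, 0.01]]'

```text
time_s: 9.35
ee_pos: [0.6399, -0.2518, 0.0925]
tool_rot: [-0.535, 3.096, -0.0]
force: [0.2, -0.4, -2.0]
opening: 0.0149
gripper_force: 30.0
```

Call:
step_arm --moves '[[[0, 0, 0], 0, 0.04], [[0, 0, 0], 0, 0.04], [[0, 0, 0], 0, 0.04], [[0, 0, 0], 0, 0.04], [[0, 0, 0.02], 0, 0.04], [[0, 0, 0.06], 0, 0.04], [[0, 0, 0.1], 0, 0.04], [[-0.05, 0.02, 0.14], 0, 0.07], [[-0.05, 0.02, 0.14], 0, 0.07]]'

```text
time_s: 10.25
ee_pos: [0.589, -0.2314, 0.2364]
tool_rot: [-0.534, 3.092, -0.004]
force: [0.7, 0.4, 0.7]
opening: 0.0529
gripper_force: 0.0
```

Run:
```python
from h import *
np.set_printoptions(precision=4,suppress=True)
s=observe();print(s["time_s"],s["ee_pos"],s["tool_rot"],s["force"],s["opening"])
W=snap("wrist");S=snap("side");pickle.dump((W,S),open("w5.pkl","wb"))
b=np.array([.639,-.2515,0])
P=b+np.array([[0,0,.075],[0,0,.081],[0,0,.128]])
M=np.zeros((500,800,3),np.uint8)
for i,c in enumerate((W,S)):
    q=proj(c,P);u,v=q.mean(0).astype(int);x0,y0=u-40,v-50;print((q-[x0,y0]+.5)*5+[400*i,0])
    t=c["image"][y0:y0+100,x0:x0+80];t=cv2.resize(t,None,fx=5,fy=5,interpolation=cv2.INTER_CUBIC);M[:t.shape[0],i*400:i*400+400]=t
cv2.imwrite("pics/w5.png",M)
```

```text
10.25 [ 0.589  -0.2314  0.2364] [-0.5345  3.0924 -0.004 ] [0.7157 0.3803 0.6512] 0.052939343758548134
[[212.5956 225.4693]
 [209.976  233.4262]
 [185.9817 306.3077]]
[[605.6984 280.3985]
 [604.8568 272.4855]
 [598.0618 208.595 ]]
```

View pics/w5.png

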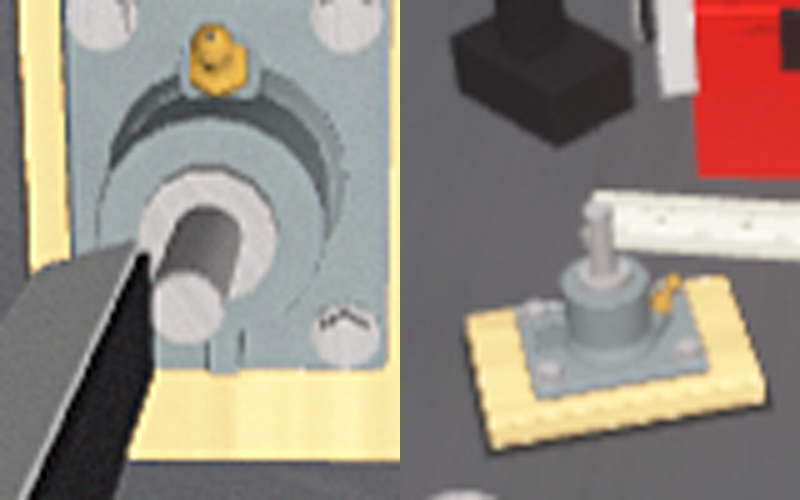

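Picture: the pin is upright with its collar on the boss, spindle top at crop (188,308) against a predicted (186,306). The pin is home. Next is the gun.

Call:
step_arm --moves '[[[-0.01, 0.449, 0.03], 0, 0.07], [[-0.01, 0.449, 0.03], 0, 0.07], [[-0.01, 0.449, 0.03], 0, 0.07], [[-0.01, 0.449, 0.03], 0, 0.07], [[-0.01, 0.449, 0.03], 0, 0.07], [[-0.01, 0.449, 0.03], 0, 0.07], [[-0.01, 0.449, 0.03], 0, 0.07], [[-0.01, 0.449, 0.03], 0, 0.07], [[-0.01, 0.449, 0.03], 0, 0.07], [[-0.01, 0.449, 0.03], 0, 0.07], [[-0.01, 0.449, 0.03], 0, 0.07], [[-0.01, 0.449, 0.03], 0, 0.07]]'

```text
time_s: 11.55
ee_pos: [0.58, 0.2162, 0.2608]
tool_rot: [0.533, -3.094, 0.001]
force: [-0.1, 0.8, -0.1]
opening: 0.0699
gripper_force: 0.0
```

Run:
```python
from h import *
np.set_printoptions(precision=4,suppress=True)
s=observe();print(s["time_s"],s["ee_pos"],s["tool_rot"],s["qpos"])
W=snap("wrist");pickle.dump(W,open("w6.pkl","wb"))
P=[[.612,.218,.184],[.612,.218,.115]];q=proj(W,P);print(q)
hsv=cv2.cvtColor(W["image"],cv2.COLOR_BGR2HSV)
m=((hsv[...,1]<40)&(hsv[...,2]>200)).astype(np.uint8)
n,l,st,ce=cv2.connectedComponentsWithStats(m)
for i in range(1,n):
    if st[i,4]>150: print(st[i],ce[i])
```

```text
11.55 [0.58   0.2162 0.2608] [ 0.5334 -3.0936  0.0015] [ 0.245   0.3213  1.3038 -0.0008  1.5189 -1.6673]
[[247.1541 231.7899]
 [249.2373 209.3623]]
[ 353   68  105  190 4369] [404.6526 159.6439]
[371  80  95 183 622] [418.5273 169.6318]
[ 73  95  75  31 234] [100.453  116.2051]
[  21  167   50   48 1818] [ 45.9257 190.7332]
[ 68 168  20  38 236] [ 79.8898 184.8898]
[231 193  38  30 391] [250.5166 204.0179]
[231 217  35  34 917] [248.0414 233.3228]
```

Run:
```python
from h import *
np.set_printoptions(precision=4,suppress=True)
W=pickle.load(open("w6.pkl","rb"))
print(onz(W,(248,233.4),.184))
a=np.linspace(0,6.283,361)
for P in ([.612,.218],[.614,.217]):
    for z,r in((.115,.021),(.184,.016)):
        q=proj(W,np.c_[P[0]+r*np.cos(a),P[1]+r*np.sin(a),z+0*a]);print(P,z,q.min(0),q.max(0))
```

```text
[0.6132 0.2192 0.184 ]
[0.612, 0.218] 0.115 [230.1942 190.8253] [268.2794 227.3715]
[0.612, 0.218] 0.184 [229.0504 214.4925] [265.2561 248.6187]
[0.614, 0.217] 0.115 [228.7619 192.2106] [266.8067 228.679 ]
[0.614, 0.217] 0.184 [227.2652 216.1874] [263.423  250.2228]
```

Call:
step_arm --moves '[[[0.033, 0.003, 0], 0, 0.07], [[0.033, 0.003, -0.02], 0, 0.07], [[0.033, 0.003, -0.05], 0, 0.07], [[0.033, 0.003, -0.08], 0, 0.07], [[0.033, 0.003, -0.11], 0, 0.07], [[0.033, 0.003, -0.128], 0, 0.07], [[0.033, 0.003, -0.135], 0, 0.07], [[0.033, 0.003, -0.135], 0, 0.07], [[0.033, 0.003, -0.135], 0, 0.07]]'

```text
time_s: 12.5
ee_pos: [0.6138, 0.2196, 0.1285]
tool_rot: [-0.533, 3.094, 0.0]
force: [0.4, -0.3, 0.0]
opening: 0.0702
gripper_force: 0.0
```

Call:
step_arm --moves '[[[0, 0, 0], 0, 0.02], [[0, 0, 0], 0, 0.02], [[0, 0, 0], 0, 0.02], [[0, 0, 0], 0, 0.02], [[0, 0, 0], 0, 0.02], [[0, 0, 0.01], 0, 0.02], [[0, 0, 0.03], 0, 0.02], [[0, 0, 0.05], 0, 0.02], [[0, 0, 0.07], 0, 0.02], [[0, 0, 0.083], 0, 0.02], [[0, 0, 0.085], 0, 0.02], [[0, 0, 0.085], 0, 0.02]]'

```text
time_s: 13.7
ee_pos: [0.6126, 0.2202, 0.2122]
tool_rot: [0.535, -3.095, -0.0]
force: [-0.9, 0.8, -4.5]
opening: 0.0312
gripper_force: 30.0
```

```bash
cat > tilt.py <<'E'
from h import *
import sys
from scipy.optimize import minimize
# silhouette fit: gun = stack of cylinders; compare to frame difference against c0 background
def cyl(o,ax,segs,n=24):
    ax=ax/np.linalg.norm(ax);u=np.cross(ax,[0,1,0]);u/=np.linalg.norm(u);w=np.cross(ax,u)
    a=np.linspace(0,2*np.pi,n)
    return [np.vstack([o+ax*z+r*(np.outer(np.cos(a),u)+np.outer(np.sin(a),w)) for z in zz]) for zz,r in segs]
SEG=[((-.048,0),.015),((-.070,-.048),.007),((-.1,-.07),.012),((0,.005),.021),((.005,.062),.014),((.062,.074),.016)]
def draw(c,o,ax,col,segs=SEG):
    for P in cyl(o,ax,segs):
        q=proj(c,P);h=cv2.convexHull(q.astype(np.float32)).astype(np.int32);cv2.polylines(c["image"],[h],True,col,1)
E
python3 - <<'E'
from h import *
np.set_printoptions(precision=4,suppress=True)
s=observe();print(s["time_s"],s["ee_pos"],s["force"],s["opening"],s["gripper_force"])
pickle.dump([snap("wrist"),snap("side"),snap("top")],open("w7.pkl","wb"))
E
```

```text
13.7 [0.6126 0.2202 0.2122] [-0.9007  0.8073 -4.5192] 0.031245662972253656 29.999558329582214
```

Call:
step_arm --moves '[[[0.001, -0.0006, -0.03], 0, 0.02], [[0.001, -0.0006, -0.06], 0, 0.02], [[0.001, -0.0006, -0.078], 0, 0.02], [[0.001, -0.0006, -0.083], 0, 0.02], [[0.001, -0.0006, -0.083], 0, 0.045], [[0.001, -0.0006, -0.083], 0, 0.045], [[0.001, -0.0006, -0.083], 0, 0.045], [[0.001, -0.0006, -0.088], 0, 0.045], [[0.001, -0.0006, -0.092], 0, 0.045], [[0.001, -0.0006, -0.092], 0, 0.045]]'

```text
time_s: 14.85
ee_pos: [0.6133, 0.2195, 0.1197]
tool_rot: [0.535, -3.094, -0.0]
force: [-0.0, -0.4, -0.8]
opening: 0.0451
gripper_force: 0.0
```

Call:
step_arm --moves '[[[0, 0, 0], 0, 0.015], [[0, 0, 0], 0, 0.015], [[0, 0, 0], 0, 0.015], [[0, 0, 0], 0, 0.015], [[0, 0, 0], 0, 0.015]]'

```text
time_s: 15.35
ee_pos: [0.614, 0.2194, 0.1205]
tool_rot: [-0.535, 3.096, -0.0]
force: [0.8, -0.1, -0.5]
opening: 0.031
gripper_force: 30.0
```

Call:
step_arm --moves '[[[0, 0, 0], 0, 0.045], [[0, 0, 0], 0, 0.045], [[0, 0, 0], 0, 0.045], [[0, 0, 0.02], 0, 0.045], [[0, 0, 0.037], 0, 0.045], [[0, 0, 0.037], 0, 0.045], [[0, 0, 0.037], 0, 0.015], [[0, 0, 0.037], 0, 0.015], [[0, 0, 0.037], 0, 0.015], [[0, 0, 0.037], 0, 0.015], [[0, 0, 0.037], 0, 0.015]]'

```text
time_s: 16.45
ee_pos: [0.6133, 0.2194, 0.1564]
tool_rot: [0.534, -3.094, 0.0]
force: [1.1, 0.1, -2.4]
opening: 0.0313
gripper_force: 30.0
```

Call:
step_arm --moves '[[[0, 0, 0.02], 0, 0.015], [[0, 0, 0.05], 0, 0.015], [[0, 0, 0.075], 0, 0.015], [[0, 0, 0.085], 0, 0.015], [[0, 0, 0.085], 0, 0.015], [[-0.008, -0.003, 0.085], 0, 0.015], [[-0.016, -0.006, 0.084], 0, 0.015], [[-0.0294, -0.0105, 0.082], 0, 0.015], [[-0.0294, -0.0105, 0.082], 0, 0.015]]'

```text
time_s: 17.35
ee_pos: [0.5822, 0.2084, 0.2388]
tool_rot: [0.534, -3.094, 0.0]
force: [1.1, 0.2, -1.9]
opening: 0.031
gripper_force: 30.0
```

Call:
step_arm --moves '[[[-0.012, -0.0043, -0.003], 0, 0.015], [[-0.0238, -0.0085, -0.005], 0, 0.015], [[-0.036, -0.013, -0.008], 0, 0.015], [[-0.048, -0.0172, -0.011], 0, 0.015], [[-0.0555, -0.0199, -0.013], 0, 0.015], [[-0.0555, -0.0199, -0.013], 0, 0.015]]'

```text
time_s: 17.95
ee_pos: [0.528, 0.189, 0.2261]
tool_rot: [0.534, -3.095, -0.0]
force: [0.2, -0.1, -2.4]
opening: 0.0314
gripper_force: 30.0
```

Run:
```python
from tilt import *
np.set_printoptions(precision=4,suppress=True)
s=observe();print(s["time_s"],s["ee_pos"],s["force"],s["opening"],s["gripper_force"])
W,S=snap("wrist"),snap("side");pickle.dump([W,S,s],open("w8.pkl","wb"))
g=np.array(s["ee_pos"])+[0,0,.0188];d=np.array([-.941,-.337,0])
M=[]
for th,col in((33,(0,0,255)),):
    t=np.radians(th);ax=d*np.sin(t)+np.array([0,0,np.cos(t)]);o=g-.065*ax
    A,B=dict(W,image=W["image"].copy()),dict(S,image=S["image"].copy());draw(A,o,ax,col);draw(B,o,ax,col)
def up(c,o): 
    u,v=proj(c,o)[0].astype(int);x0,y0=max(u-60,0),max(v-70,0);t=c["image"][y0:y0+140,x0:x0+100];return cv2.resize(t,(400,560),interpolation=cv2.INTER_CUBIC)
cv2.imwrite("pics/w8.png",np.hstack([up(A,o),up(B,o)]))
```

```text
17.95 [0.528  0.189  0.2261] [ 0.1524 -0.1103 -2.4061] 0.03137975420663372 29.999656677246094
```

View pics/w8.png

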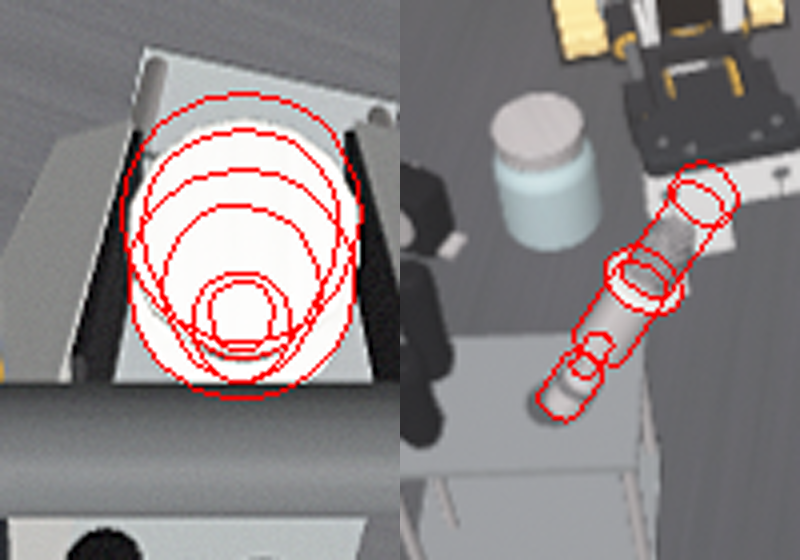

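The overlay of a model tilted 33° fits well: cap at (700,190), flange (648,275), coupler (565,410) in the side panel. So the gun did pivot in the grip. I'll pull it out along its axis and measure the tilt against a clean background.

Call:
step_arm --moves '[[[-0.008, -0.003, 0.013], 0, 0.015], [[-0.016, -0.006, 0.026], 0, 0.015], [[-0.031, -0.011, 0.05], 0, 0.015], [[-0.042, -0.015, 0.065], 0, 0.015], [[-0.055, -0.05, 0.065], 0, 0.015], [[-0.065, -0.09, 0.065], 0, 0.015], [[-0.068, -0.14, 0.065], 0, 0.015], [[-0.068, -0.19, 0.065], 0, 0.015], [[-0.068, -0.24, 0.065], 0, 0.015], [[-0.068, -0.27, 0.065], 0, 0.015], [[-0.068, -0.28, 0.065], 0, 0.015], [[-0.068, -0.28, 0.065], 0, 0.015]]'

```text
time_s: 19.25
ee_pos: [0.4602, -0.0916, 0.2921]
tool_rot: [0.531, -3.096, -0.001]
force: [-0.8, 0.7, -3.3]
opening: 0.0312
gripper_force: 30.0
```

```bash
cat > fit.py <<'E'
from tilt import *
from scipy.optimize import minimize
def fit(tag,x0=(33,.065,0)):
    s=observe();S=snap("side");T=snap("top");pickle.dump([S,T,s],open(tag+".pkl","wb"))
    g=np.array(s["ee_pos"])+[0,0,.0188];r=R(s["tool_rot"]);d=r[:,0]; e=r[:,1]
    if d[0]>0: d=-d
    c0=pickle.load(open("c0.pkl","rb"))["side"]["image"].astype(int)
    fg=(np.abs(S["image"].astype(int)-c0).max(2)>25)
    tip=proj(S,s["ee_pos"])[0]
    H,Wd=fg.shape;K=4
    F=cv2.resize(fg.astype(np.uint8),(Wd*K,H*K),interpolation=cv2.INTER_NEAREST)
    roi=np.zeros_like(F);r0=int((tip[1]+6)*K);roi[r0:r0+110*K,int((tip[0]-110)*K):int((tip[0]+60)*K)]=1
    def cost(x,lat=0):
        t,b=np.radians(x[0]),np.radians(x[2]);ax=d*np.sin(t)+np.array([0,0,1])*np.cos(t)*np.cos(b)+e*np.sin(b);ax/=np.linalg.norm(ax)
        m=np.zeros_like(F)
        for P in cyl(g-x[1]*ax,ax,SEG): cv2.fillConvexPoly(m,cv2.convexHull(((proj(S,P)+.5)*K).astype(np.float32)).astype(np.int32),1)
        m&=roi;f=F&roi;return 1-(m&f).sum()/max(1,(m|f).sum())
    x=min(((cost((a,z,0)),a,z) for a in np.arange(20,46,1.) for z in np.arange(.05,.081,.005)))
    r_=minimize(cost,[x[1],x[2],0],method="Nelder-Mead",options=dict(initial_simplex=[[x[1],x[2],0],[x[1]+3,x[2],0],[x[1],x[2]+.006,0],[x[1],x[2],3]]))
    return s,x,r_.x,r_.fun
E
python3 - <<'E'
from fit import *
np.set_printoptions(precision=4,suppress=True)
s,x,y,f=fit("w9");print(s["time_s"],s["ee_pos"],s["force"],s["opening"]);print(x,y,f)
E
```

```text
19.25 [ 0.4602 -0.0916  0.2921] [-0.783   0.7131 -3.2539] 0.03116618815823735
(np.float64(0.4956791012530606), np.float64(22.0), np.float64(0.065)) [22.0356  0.0648  0.2633] 0.4943609022556391
```

Run:
```python
from fit import *
S,T,s=pickle.load(open("w9.pkl","rb"))
c0=pickle.load(open("c0.pkl","rb"))["side"]["image"].astype(int)
fg=np.abs(S["image"].astype(int)-c0).max(2)>25
g=np.array(s["ee_pos"])+[0,0,.0188];d=np.array([-.941,-.337,0]);t=np.radians(33);ax=d*np.sin(t)+np.array([0,0,np.cos(t)]);o=g-.065*ax
print("tip",proj(S,s["ee_pos"]),"axis pts",proj(S,[o+ax*z for z in(.074,0,-.1)]))
m=np.zeros(fg.shape,np.uint8)
for P in cyl(o,ax,SEG): cv2.fillConvexPoly(m,cv2.convexHull(proj(S,P).astype(np.float32)).astype(np.int32),1)
u,v=proj(S,o)[0].astype(int)
for y in range(v-40,v+50,2): print(y,"".join(".#o@"[int(fg[y,x])+2*int(m[y,x])] for x in range(u-60,u+60)))
```

```text
tip [[263.28424241 103.95208479]] axis pts [[265.4164517   94.04226886]
 [249.10278133 118.65928002]
 [228.86823525 149.19281634]]
78 ...................................................................###################################..................
80 ...................................................................##################################...................
82 ...................................................................##################################...................
84 ...................................................................############################.........................
86 ...................................................................################.....................................
88 ...................................................................################.....................................
90 ...................................................................###@@@@@########.....................................
92 ...................................................................#@@@@@@@@@@#####...............
[... 3944 characters left out ...]
...........................................................................
158 ........................................................................................................................
160 ........................................................................................................................
162 ........................................................................................................................
164 ........................................................................................................................
166 ........................................................................................................................
```

Call:
step_arm --moves '[[[0, 0, 0], 0, 0.015], [[0, 0, 0], 0, 0.015], [[0, 0, 0], 0, 0.015], [[0, 0, 0], 0, 0.015], [[0, 0, 0], 0, 0.015]]'

```text
time_s: 19.85
ee_pos: [0.4609, -0.0904, 0.2914]
tool_rot: [0.536, -3.095, -0.0]
force: [-1.0, -0.4, -3.8]
opening: 0.0314
gripper_force: 30.0
```

```bash
sed -i 's/tip\[1\]+6/tip[1]+10/; s/tip\[0\]-110)\*K):int((tip\[0\]+60)/tip[0]-55)*K):int((tip[0]+10)/; s/r0+110\*K/r0+60*K/; s/>25)/>18)/; s/m&=roi;f/m\&=roi;f/' fit.py
python3 - <<'E'
import fit as ft
from fit import *
np.set_printoptions(precision=4,suppress=True)
s,x,y,f=fit("w10");print(s["time_s"],s["ee_pos"],s["force"],s["opening"]);print(x,y,f)
E
```

```text
19.85 [ 0.4609 -0.0904  0.2914] [-0.958  -0.4207 -3.8115] 0.03141820029823527
(np.float64(0.24232651245551606), np.float64(22.0), np.float64(0.065)) [21.9084  0.0666  0.6041] 0.2375444839857651
```

Call:
step_arm --moves '[[[0.004, -0.015, 0], 0, 0.015], [[0.01, -0.04, 0], 0, 0.015], [[0.016, -0.065, 0], 0, 0.015], [[0.022, -0.09, 0], 0, 0.015], [[0.028, -0.115, -0.005], 0, 0.015], [[0.034, -0.14, -0.015], 0, 0.015], [[0.04, -0.165, -0.022], 0, 0.015], [[0.045, -0.188, -0.03], 0, 0.015], [[0.048, -0.2, -0.034], 0, 0.015], [[0.049, -0.206, -0.036], 0, 0.015], [[0.049, -0.206, -0.036], 0, 0.015], [[0.049, -0.206, -0.036], 0, 0.015]]'

```text
time_s: 21.15
ee_pos: [0.5099, -0.296, 0.2558]
tool_rot: [-0.536, 3.095, 0.001]
force: [-0.3, -0.3, -3.2]
opening: 0.0311
gripper_force: 30.0
```

Run:
```python
from fit import *
np.set_printoptions(precision=4,suppress=True)
s,x,y,f=fit("w11");print(s["time_s"],s["ee_pos"],s["force"],s["opening"],s["qpos"]);print(x,y,f)
S=pickle.load(open("w11.pkl","rb"))[0]
c0=pickle.load(open("c0.pkl","rb"))["side"]["image"].astype(int)
fg=np.abs(S["image"].astype(int)-c0).max(2)>18
g=np.array(s["ee_pos"])+[0,0,.0188];d=np.array([-.941,-.337,0]);t=np.radians(y[0]);ax=d*np.sin(t)+np.array([0,0,np.cos(t)]);o=g-y[1]*ax
print("mouth",o-.1*ax)
m=np.zeros(fg.shape,np.uint8)
for P in cyl(o,ax,SEG): cv2.fillConvexPoly(m,cv2.convexHull(proj(S,P).astype(np.float32)).astype(np.int32),1)
u,v=proj(S,o)[0].astype(int)
for yy in range(v-20,v+34,2): print(yy,"".join(".#o@"[int(fg[yy,x])+2*int(m[yy,x])] for x in range(u-40,u+35)))
```

```text
21.15 [ 0.5099 -0.296   0.2558] [-0.2563 -0.2699 -3.246 ] 0.031125311427733775 [-0.6444  0.2754  1.3821  0.0007  1.4844 -2.5579]
(np.float64(0.30283224400871456), np.float64(22.0), np.float64(0.065)) [21.4243  0.0684  1.2402] 0.29725168756027
mouth [ 0.5677 -0.2753  0.1179]
68 ..........................................@@@@@@@@@@@@@....................
70 .........................................@@@@@@@@@@@@@#....................
72 ........................................@@@@@@@@@@@@@##....................
74 ........................................@@@@@@@@@@@####....................
76 .......................................@@@@@@@@@@@@###.....................
78 ......................................@@@@@@@@@@@@.........................
80 .....................................#@@@@@@@@@@@..........................
82 ..................................###@@@@@@@@@@@...........................
84 .................................@@@@@@@@@@@@@@@...........................
86 .................................@@@@@@@@@@@@@@#...........................
88 ................................
[... 618 characters left out ...]
................@@@@@@@@@...................................
106 .............................o@@@@@@##.....................................
108 ............................@@@@@@@@.......................................
110 ...........................@@@@@@@@@@......................................
112 ..........................o@@@@@@@@@.......................................
114 .........................o@@@@@@@@o........................................
116 .........................oo@@@@@@o.........................................
118 .######...................oo@@@@@#.........................................
120 .#####.....................................................................
```

Call:
step_arm --moves '[[[0.005, 0.0016, -0.008], 0, 0.015], [[0.01, 0.003, -0.017], 0, 0.015], [[0.015, 0.0048, -0.026], 0, 0.015], [[0.02, 0.0064, -0.034], 0, 0.015], [[0.0245, 0.0078, -0.041], 0, 0.015], [[0.0245, 0.0078, -0.041], 0, 0.015], [[0.0245, 0.0078, -0.041], 0, 0.015]]'

```text
time_s: 21.95
ee_pos: [0.5344, -0.2889, 0.2141]
tool_rot: [0.535, -3.095, -0.001]
force: [-0.4, -0.7, -4.4]
opening: 0.0309
gripper_force: 30.0
```

Run:
```python
from fit import *
np.set_printoptions(precision=4,suppress=True)
s,x,y,f=fit("w12");print(s["time_s"],s["ee_pos"],s["force"]);print(x,y,f)
S,T,_=pickle.load(open("w12.pkl","rb"))
d=R(s["tool_rot"])[:,0];t=np.radians(y[0]);ax=d*np.sin(t)+np.array([0,0,np.cos(t)]);o=np.array(s["ee_pos"])+[0,0,.0188]-y[1]*ax
print("mouth",o-.1*ax,"ax",ax)
# brass in side & top
for c in(S,T):
    N=[.597,-.2661,.0685];u,v=proj(c,N)[0];print(u,v)
    h=cv2.cvtColor(c["image"],cv2.COLOR_BGR2HSV)
    for yy in range(int(v)-9,int(v)+9):print(yy,"".join('B' if(8<h[yy,x,0]<28 and h[yy,x,1]>130) else ('w' if h[yy,x,2]>150 else '.') for x in range(int(u)-18,int(u)+18)))
```

```text
21.95 [ 0.5344 -0.2889  0.2141] [-0.4395 -0.7086 -4.3627]
(np.float64(0.32840507654062545), np.float64(22.0), np.float64(0.065)) [21.2562  0.0674  0.8723] 0.31691704768125406
mouth [ 0.5916 -0.2685  0.0768] ax [-0.3415 -0.1217  0.9322]
222.07683777608602 132.01807304405156
123 wwwwwwwwwwwwwwwwwww.wwwwwwwwwwwwwwww
124 wwww.wwwwwwwwwwwww...wwww.wwwwwwwwww
125 .wwwwwwwwwwwwwwwwwww......wwwwwwwwww
126 ..wwwwwwwwwwwwwwwwwwww....wwwwwwwwww
127 ..www.........wwwwwwwww..wwwwwwwwwww
128 ..www..w..........wwwww.......wwwwww
129 wwwww.wwww........wwwww.............
130 wwwww.wwwww........www..............
131 wwwwwwwww.ww........................
132 wwwwwwww..ww....wBw...wwwwww........
133 wwwwwww..www...wBBBwwwwwwwwww.......
134 wwwwwww.www...wwBBwwwwwwwwwww.......
135 wwwwwwwwwww...wwB..wwwwwwwwww.......
136 wwwwwwwwww...wBBBwwwwwwwwwwwww......
137 wwwwwww......BBBBwwwwwwwwwwwww......
138 .wwwww.......wBBBwwwwwwwwwwwwww.....
139 ..............www.wwwwwwwwwwwww.....
140 ..................wwwwwwwwwwwww.....
343.3792979297243 147.6926683777787
138 wwww..wwwwwwwwwwwwwwwwwwwwwwwww.....
139 wwww...wwwwwwwwwwwwwwwwwwwwwwww.....
140 wwww....wwwwwwwwwwwwwwwwwwwwwwww....
141 wwwww....wwwwwwwwwwwwwwwwwwwwwww....
142 wwwwww......wwwww..wwwwwwwwwwwww....
143 wwwwwww........wwwwwwwwwwwwwwwwww...
144 wwwwwwww.....wwwwwwwwwwwwwwwwwwww...
145 wwwwwwwwww...wwBBwwwwwwwwwwwwwwwww..
146 wwwwwwwwwwwwwwwwBwwwwwwwwwwwwwwwww..
147 wwwwwwwwwwwwwwwwwwwwwwwwwwwwwwwwww..
148 wwwwwwwwwwwwwwwwwwwwwwwwwwwwwwwwwww.
149 wwwwwwwwwwwwwwwwwwwwwwwwwwww.wwwwww.
150 wwwwwwwwwwwwwwwwwwwwwwwwww..wwwwwwww
151 wwwwwwwwwwwwwwwwwwwwwwwww....wwwwwww
152 wwwwwwwwwwwwwwwwwwwwwww......wwwww..
153 wwwwwwwwwwwwwwwwwwwww..........w....
154 wwwwwwwwwwwwwwwwwwww................
155 wwwwwwwwwwwwwwwwwww.................
```

Call:
step_arm --moves '[[[0.0015, 0.0006, -0.003], 0, 0.015], [[0.0035, 0.0014, -0.006], 0, 0.015], [[0.005, 0.002, -0.009], 0, 0.015], [[0.0065, 0.0026, -0.011], 0, 0.015], [[0.0082, 0.0033, -0.0135], 0, 0.015], [[0.0082, 0.0033, -0.0135], 0, 0.015]]'

```text
time_s: 22.65
ee_pos: [0.5427, -0.2854, 0.2004]
tool_rot: [0.535, -3.095, -0.001]
force: [-0.1, 0.1, -3.6]
opening: 0.0311
gripper_force: 30.0
```

Call:
step_arm --moves '[[[0.0005, 0.0002, -0.002], 0, 0.015], [[-0.004, -0.0013, -0.0045], 0, 0.015], [[-0.009, -0.003, -0.007], 0, 0.015], [[-0.014, -0.0047, -0.0096], 0, 0.015], [[-0.018, -0.006, -0.0115], 0, 0.015], [[-0.0208, -0.0069, -0.013], 0, 0.015], [[-0.0208, -0.0069, -0.013], 0, 0.015], [[-0.0208, -0.0069, -0.013], 0, 0.015]]'

```text
time_s: 23.45
ee_pos: [0.5218, -0.2927, 0.1883]
tool_rot: [-0.535, 3.095, -0.0]
force: [1.0, 0.1, -2.1]
opening: 0.0309
gripper_force: 30.0
```

Run:
```python
from fit import *
np.set_printoptions(precision=4,suppress=True)
s,x,y,f=fit("w13");print(s["time_s"],s["ee_pos"],s["force"],s["opening"]);print(x,y,f)
d=R(s["tool_rot"])[:,0];t=np.radians(y[0]);ax=d*np.sin(t)+np.array([0,0,np.cos(t)]);o=np.array(s["ee_pos"])+[0,0,.0188]-y[1]*ax
print("mouth",o-.1*ax,"ax",ax)
```

```text
23.45 [ 0.5218 -0.2927  0.1883] [ 1.0353  0.1499 -2.0761] 0.030857438606631406
(np.float64(0.3408163265306122), np.float64(29.0), np.float64(0.065)) [29.2418  0.0664 -0.2206] 0.3322056833558863
mouth [ 0.5984 -0.2655  0.0619] ax [-0.4602 -0.1638  0.8724]
```

Call:
step_arm --moves '[[[0.0009, 0.0003, -0.0017], 0, 0.015], [[0.0019, 0.0007, -0.0035], 0, 0.015], [[0.0028, 0.001, -0.0052], 0, 0.015], [[0.0038, 0.0013, -0.0069], 0, 0.015], [[0.0047, 0.0016, -0.0087], 0, 0.015], [[0.0047, 0.0016, -0.0087], 0, 0.015]]'

```text
time_s: 24.15
ee_pos: [0.5266, -0.2908, 0.1787]
tool_rot: [0.535, -3.095, -0.001]
force: [2.0, 0.1, -2.4]
opening: 0.0311
gripper_force: 30.0
```

Call:
step_arm --moves '[[[0.0009, 0.0003, -0.0017], 0, 0.015], [[0.0019, 0.0007, -0.0035], 0, 0.015], [[0.0024, 0.0008, -0.0043], 0, 0.015], [[0.0024, 0.0008, -0.0043], 0, 0.015]]'

```text
time_s: 24.55
ee_pos: [0.5275, -0.2908, 0.1765]
tool_rot: [0.535, -3.093, 0.002]
force: [-4.5, -0.7, 7.3]
opening: 0.0311
gripper_force: 30.0
```

Call:
step_arm --moves '[[[0.0009, 0.0003, -0.0017], 0, 0.015], [[0.0019, 0.0007, -0.0035], 0, 0.015], [[0.0024, 0.0008, -0.0043], 0, 0.015], [[0.0024, 0.0008, -0.0043], 0, 0.015], [[0.0024, 0.0008, -0.0043], 0, 0.015]]'

```text
time_s: 25.05
ee_pos: [0.5297, -0.2903, 0.1727]
tool_rot: [0.535, -3.093, 0.003]
force: [-5.8, -1.0, 9.0]
opening: 0.031
gripper_force: 30.0
```

Run:
```python
from fit import *
np.set_printoptions(precision=4,suppress=True)
s,x,y,f=fit("w14");print(s["time_s"],s["ee_pos"],s["force"],s["opening"]);print(x,y,f)
N=np.array([.597,-.2661,.0685]);v=np.array(s["ee_pos"])+[0,0,.0188]-N;n=np.array([-.4722,-.1644,.866])
print("dist",np.linalg.norm(v),"ang",np.degrees(np.arccos(v@n/np.linalg.norm(v))),"F.n",(np.array(s["force"])+[0,0,3.5])@n)
```

```text
25.05 [ 0.5297 -0.2903  0.1727] [-5.8022 -0.99    8.9641] 0.030967525822967416
(np.float64(0.35389154256813715), np.float64(30.0), np.float64(0.065)) [28.3502  0.0677  2.9666] 0.34730709108995306
dist 0.14226113128305914 ang 0.5192420877815543 F.n 13.696438314855648
```

Call:
step_arm --moves '[[[0.0005, 0.0002, -0.0009], 0, 0.015], [[0.0009, 0.0003, -0.0017], 0, 0.015], [[0.0009, 0.0003, -0.0017], 0, 0.015], [[0.0009, 0.0003, -0.0017], 0, 0.015], [[0.0009, 0.0003, -0.0017], 0, 0.015], [[0.0009, 0.0003, -0.0017], 0, 0.015], [[0.0009, 0.0003, -0.0017], 0, 0.015], [[0.0009, 0.0003, -0.0017], 0, 0.015]]'

```text
time_s: 25.95
ee_pos: [0.5305, -0.2901, 0.1711]
tool_rot: [0.535, -3.093, 0.003]
force: [-4.5, -1.6, 9.2]
opening: 0.0314
gripper_force: 30.0
```

Run:
```python
from fit import *
np.set_printoptions(precision=4,suppress=True)
s,x,y,f=fit("w15");print(s["time_s"],s["ee_pos"],s["force"],s["opening"],s["qvel"]);print(x,y,f)
N=np.array([.597,-.2661,.0685]);v=np.array(s["ee_pos"])+[0,0,.0188]-N;n=np.array([-.4722,-.1644,.866])
print("dist",np.linalg.norm(v),"ang",np.degrees(np.arccos(v@n/np.linalg.norm(v))),"F.n",(np.array(s["force"])+[0,0,3.5])@n)
# gun front barrel vs coupler seen in side image: fit nozzle travel
S=pickle.load(open("w15.pkl","rb"))[0]
# pin still home: pin top colour at predicted pixel
W=snap("wrist");print([W["image"][int(v_),int(u_)].tolist() for u_,v_ in proj(W,[[.639,-.2515,.128],[.639,-.2515,.11]]) if 0<=v_<384 and 0<=u_<512])
print([S["image"][int(v_+.5),int(u_+.5)].tolist() for u_,v_ in proj(S,[[.639,-.2515,.125],[.639,-.2515,.1]])])
def row(z): 
    ax=v/np.linalg.norm(v); return proj(S,N+ax*z)[0]
g=cv2.cvtColor(S["image"],cv2.COLOR_BGR2GRAY).astype(np.float32)
for z in np.arange(-.02,.115,.0025):
    u,w=row(z); print(int(z*1e4),int(cv2.getRectSubPix(g,(3,1),(float(u),float(w))).mean()),end="; ")
```

```text
25.95 [ 0.5305 -0.2901  0.1711] [-4.4835 -1.582   9.1521] 0.031411606603775594 [-0.0014 -0.001   0.0009  0.0003 -0.001  -0.0001]
(np.float64(0.36610790252148195), np.float64(30.0), np.float64(0.065)) [25.6794  0.0725  7.2075] 0.3440984793627806
dist 0.14054495450095397 ang 0.5366229412883159 F.n 13.333924359418688
[[183, 183, 190], [83, 86, 84]]
[[184, 183, 187], [158, 158, 164]]
-200 170; -175 175; -150 179; -125 179; -100 176; -75 169; -50 150; -25 141; 0 147; 24 165; 49 182; 74 184; 99 174; 124 166; 149 172; 174 183; 199 192; 224 184; 249 178; 274 176; 299 176; 324 176; 349 176; 374 175; 399 175; 424 175; 449 175; 474 175; 499 175; 524 175; 549 175; 574 175; 599 175; 624 180; 649 200; 674 217; 699 221; 724 206; 749 188; 774 171; 799 153; 824 141; 849 135; 874 138; 899 140; 924 143; 949 144; 974 143; 999 141; 1024 138; 1049 133; 1074 129; 1099 128; 1124 132;
```

Run:
```python
from fit import *
S,T,s=pickle.load(open("w15.pkl","rb"))
N=np.array([.597,-.2661,.0685]);v=np.array(s["ee_pos"])+[0,0,.0188]-N;ax=v/np.linalg.norm(v)
cam=-S["E"][:3,:3].T@S["E"][:3,3]
def app(z,r): # apparent axis param of near surface point
    p=N+ax*z;w=cam-p;w-=ax*(w@ax);q=proj(S,p+r*w/np.linalg.norm(w))[0]
    zz=np.arange(-.05,.15,.0002);return zz[np.argmin(np.linalg.norm(proj(S,N+np.outer(zz,ax))-q,axis=1))]
for x in(0,.004,.008,.012):
    o=.083-x;print(x,"barrel/flange",app(o,.021),"flange/grip",app(o+.005,.014),"mouth",app(-.017,.012),"barrel front",app(o-.048,.015))
```

```text
0 barrel/flange 0.07359999999999925 flange/grip 0.08179999999999919 mouth -0.023400000000000164 barrel front 0.027599999999999528
0.004 barrel/flange 0.06939999999999928 flange/grip 0.07779999999999922 mouth -0.023400000000000164 barrel front 0.023599999999999552
0.008 barrel/flange 0.0653999999999993 flange/grip 0.07379999999999924 mouth -0.023400000000000164 barrel front 0.019599999999999576
0.012 barrel/flange 0.06139999999999933 flange/grip 0.06959999999999927 mouth -0.023400000000000164 barrel front 0.0155999999999996
```

Call:
step_arm --moves '[[[0.0005, 0.0002, -0.0009], 0, 0.015], [[0.0009, 0.0003, -0.0016], 0, 0.015], [[0.0009, 0.0003, -0.0016], 0, 0.015], [[0.0009, 0.0003, -0.0016], 0, 0.015], [[0.0009, 0.0003, -0.0016], 0, 0.015], [[0.0009, 0.0003, -0.0016], 0, 0.015], [[0.0009, 0.0003, -0.0016], 0, 0.015], [[0.0009, 0.0003, -0.0016], 0, 0.015], [[0.0009, 0.0003, -0.0016], 0, 0.015], [[0.0009, 0.0003, -0.0016], 0, 0.015]]'

```text
time_s: 27.1
ee_pos: [0.5313, -0.2898, 0.1697]
tool_rot: [0.535, -3.093, 0.004]
force: [-4.9, -1.0, 9.5]
opening: 0.031
gripper_force: 30.0
```

Run:
```python
from h import *
s=observe();S=snap("side");s2=observe()
N=np.array([.597,-.2661,.0685]);v=np.array(s["ee_pos"])+[0,0,.0188]-N;ax=v/np.linalg.norm(v)
n=np.array([-.4722,-.1644,.866]);print(s["time_s"],np.linalg.norm(v),np.degrees(np.arccos(ax@n)),s["force"],s2["force"],[(np.array(q["force"])+[0,0,3.5])@n for q in(s,s2)])
g=cv2.cvtColor(S["image"],cv2.COLOR_BGR2GRAY).astype(np.float32)
for z in np.arange(.05,.09,.002):
    u,w=proj(S,N+ax*z)[0]; print(int(z*1e4),int(cv2.getRectSubPix(g,(3,1),(float(u),float(w))).mean()),end="; ")
print([S["image"][int(b+.5),int(a+.5)].tolist() for a,b in proj(S,[[.639,-.2515,.125],[.639,-.2515,.1]])])
```

```text
27.1 0.13884648913262315 0.5502031646328418 [-4.90283446 -1.02274299  9.54140025] [-5.57871542 -1.90330133 10.08801615] [np.float64(13.777109996069171), np.float64(14.714394150866545)]
500 175; 520 175; 540 176; 560 175; 580 175; 600 179; 620 187; 640 205; 660 221; 680 221; 700 213; 720 197; 740 182; 760 168; 780 153; 800 136; 820 130; 840 132; 860 137; 880 142; [[185, 182, 187], [159, 158, 163]]
```

```bash
python3 -c "
from cell import hand_in
print(hand_in())"
```

```text
the job is handed in; nothing more can be done
None
```

I handed the job in at 27 s: the pin is home and let go, and the gun is held pushed in on the nipple, about 10 of 12 mm by my estimate, with about 14 N along its axis. No verdict came back.

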